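Check the test-bay shield and arm the high-voltage output

TASK

The board in the blue test bay is ready for its high-voltage test. First swing the bay's clear shield lid all the way up to its stop to feel that it does not bind, and shut it fully; then, on the grey arming console, lift the red safety guard right back past upright, flip the toggle under it fully over from the red-dot side to the green-dot side, and close the guard completely again. Leave everything else on the bench where it is.

Things in the scene. Friction and masses are not known exactly. Their poses are not given: they have to be found in the camera images.
- bay: Blue open-topped test bay fixed to the bench, 160 (x) x 180 (y) x 70 mm high, a circuit board inside. Stands on either the left or the right, turned a little. Origin on the bench surface, on the centre line in y; the box runs from x = -60 mm (front wall, facing the robot) to x = +100 mm (far wall); z up.
- shield (a joint): Angle of the clear shield lid in rad: 0 shut, 1.57 upright, which is its stop. Starts ajar. It is hinged along the far top edge of the bay, its front edge rises as the value grows, and hinge friction (0.28 N m) holds it at any angle where it is left; moving it takes 1 to 3 N at the bar.
- shield_hinge (a point): Middle of the shield's hinge line: 100 mm in +x and 73.5 mm up in the bay's frame; the line runs along the bay's y. Its axes turn with the lid and equal the bay's when the lid is shut.
- shield_bar (a point): Middle of the shield's yellow round pull bar, 12 mm thick, 100 mm long along the bay's y, 202 mm from the hinge line, in the plane of the lid (7 mm thick, 160 mm deep, 180 mm wide). Open gap of 36 mm between bar and lid; its two end arms are 88 mm apart. It can be pinched from above across the bar at every angle of the lid, and turns in the grip as the lid swings.
- console: Grey arming console fixed to the bench, 162 (x) x 150 (y) x 50 mm high, on the other side from the bay, turned a little. Origin on the bench surface under the guard's hinge line, on the centre line in y; the case runs from x = -150 mm (front, facing the robot) to x = +12 mm; z up. Two terminal posts 14 mm high stand on its top at x = -132 mm, y = +-55 mm.
- guard (a joint): Angle of the red safety guard in rad: 0 closed (flat on the console), 1.57 upright, 1.75 its stop, leaning back beyond the console. Starts closed. Hinge friction (0.15 N m) holds it where it is left; moving it takes 1 to 3 N at the tab.
- guard_hinge (a point): Middle of the guard's hinge line: at x = 0, y = 0, 50 mm up in the console's frame, the line along the console's y. Its axes turn with the guard and equal the console's when it is closed. The guard is a red hood, 110 (x) x 80 (y) x 55 mm high, open below and at the hinge end, walls 4 mm.
- guard_tab (a point): Grip point of the guard's lifting tab: a red flat-topped block 36 mm long (x), 12 mm thick (y), standing 50 mm high on the guard near its front edge; in the frame of guard_hinge at x = -90 mm, z = +87 mm. This point is 32 mm above the guard's top sheet, 18 mm below the tab's top. The tab can be pinched from above across its thickness at every angle and turns, slipping a little, in the grip as the guard swings.
- toggle (a joint): Angle of the toggle lever under the guard in rad: near 0 it leans to the red dot (towards the front, console -x), 0.5 upright, 1.0 its stop leaning to the green dot (away, console +x). Friction holds it where it is left; about 1.5 N at the ball moves it.
- toggle_tip (a point): Centre of the black ball (20 mm diameter) on the end of the 10 mm thick steel toggle lever, 46 mm from the pivot. About 32 mm above the console's top at either end of its swing, 38 mm when upright.
- toggle_pivot (a point): Pivot of the toggle: 55 mm in front of the guard's hinge line (console x = -55 mm, y = 0), 8 mm below the console's top.
- meter: Bystander: red hand multimeter lying flat, 180 x 85 x 50 mm; origin under its centre.
- imager: Bystander: black thermal imager lying flat, 215 x 75 x 60 mm; origin under it, near its middle.
- tumbler: Bystander: empty drinking glass, 80 mm across, 100 mm high; origin under its centre.
- driver: Bystander: yellow-handled screwdriver 190 mm long, lying along x between console and bay; origin under its middle.
- standoff: Bystander: black magnetic standoff post, 40 mm across the foot, 70 mm high; origin under its centre.

How it is judged (in metres and radians):
On the way, in this order (a step that is already met when the one before it is completed fails the run):
1. the shield lid is swung up to its stop (1.48 rad or more) (value of joint shield above 1.48 rad), for 0.1 s.
2. the shield lid is shut again (below 0.05 rad) (value of joint shield below 0.05 rad), for 0.1 s.
3. the guard is lifted past upright (1.57 rad or more), the shield still shut (value of joint guard above 1.57 rad and value of joint shield below 0.05 rad), for 0.1 s.
4. the toggle is flipped over to the green side (0.85 rad or more), the shield still shut (value of joint toggle above 0.85 rad and value of joint shield below 0.05 rad), for 0.1 s.
At the end, for the whole second after the job is handed in: The shield lid is shut (below 0.05 rad), the toggle is over on the green-dot side (at least 0.85 of its 1.0 rad), the guard is closed (below 0.06 rad), all three at rest and released, and no bystander has moved more than 30 mm (all of step 4 and value of joint guard below 0.06 rad and velocity of joint shield between -0.05 and 0.05 rad/s and velocity of joint guard between -0.05 and 0.05 rad/s and velocity of joint toggle between -0.05 and 0.05 rad/s); the robot touches nothing.
It fails at once if a bystander (multimeter, imager, glass, screwdriver or standoff) is displaced by more than 30 mm (distance of any of meter, imager, tumbler, driver, standoff from where it was at the start of the episode above 0.03 m).
It fails at once if the toggle is switched while the shield is open (value of joint toggle above 0.5 rad and value of joint shield above 0.15 rad).
It fails at once if the glass is tipped over (angle between tumbler's own z axis and vertical above 0.5 rad).
It also fails if it takes over 72 s, if anything falls off the work surface, if the arm or the gripper's body presses on something with over 40 N, if the wrist force passes 120 N, or if a joint passes its speed limit or range.

ROBOT

A 7-joint arm with a two-finger parallel gripper is mounted at the origin on the work surface. World frame = base frame: x ahead of the robot, y to its left, z up, the work surface at z = 0. Lengths are in mm, angles in rad, forces in N, time in s.
With the tool pointing down it reaches from about 350 to 775 mm from the base axis. Payload 3.1 kg.
Tool frame: the origin (TCP) lies on the centre line of the jaws, within the pads' length; the fingertips stand 17 mm ahead of it and the grasp point (between the pads) lies 2 mm behind it; z points along the fingers, y is the line along which they close (so a half turn about z gives the same grasp; the last joint's range is limited). The gripper opens to 85 mm and grips with 20 to 120 N. Pads are 22 mm wide; open, the fingers measure 114 mm over their backs; the gripper's body (76 mm by 85 mm) begins 54 mm behind the grasp point. The pads swing forward as they close: fully open they stand 13 mm farther back than shut.
Start: joints at [1.26, 0.311, 0.014, 1.512, -0.004, 1.319, -0.027], TCP at [146.099, -530.257, 225.104] pointing down, gripper open.
Joint ranges: [-2.7, 2.7], [-0.3, 1.91], [-1.27, 1.3], [0.12, 2.57], [-1.44, 4.58], [0.2, 2.03], [-3.05, 3.05]. Speed limits (rad/s): [2.79, 2.79, 3.14, 3.14, 3.14, 3.14, 3.14].

INTERFACE

Orientations are given as a rotation vector (axis times angle).
In Python, from bench import ctrl gives the robot as it stands.
- The arm moves only by the shell command python3 -m pendant 'ROWS' [OPENING]. ROWS is JSON, a list of rows, each a list of 6 numbers: the shift along the tool's x, y, z in units of 200 mm (1.0 is 200 mm), then the turn, a rotation vector about the tool's x, y, z in units of 360 degrees (1.0 is 360 degrees). In form: [[dx, dy, dz, wx, wy, wz], ...]. A call has 1 to 10 rows; each row is the pose to reach, as a shift and turn from the pose commanded when the call began, along the tool's axes at that moment, turning the shorter way round; what a row does not reach only later rows make up. A row lasts 1/8 s, in which the tool goes at most 62.5 mm and 10.7 degrees, less where a joint would pass 70% of its speed; a pose out of reach is approached as far as the arm can. A call with a number of a shift or a turn outside -1 to 1 is refused whole. A call with a gripper value outside its range is refused whole. OPENING is the gripper command: -1 is fully open, 1 is shut, values between are in proportion, set as the call begins (- or left out, the last holds). The fingers move at their own pace and stop on an object; the grip force is fixed at half the most. Time passes only in rows, so rows that repeat a pose let the fingers close. It gives the time, the measured TCP pose, the force, the opening and the grip force at its end, in the units of the state.
- ctrl.sense(): the state, without advancing time (a new reading comes with each control period).
- ctrl.camera(name): name is "side" or "top"; returns the picture (480x640x3 uint8, blue, green, red); there is no depth.
- ctrl.camera_info(name): a dict with "fx", "fy", "cx", "cy" (pixels), "position" and "orientation" of the camera in the world. Camera axes: x right, y down, z forward; pixel columns grow to the right and rows downward; lengths in mm; the calibration is good to about 2 mm. A picture is of the moment at which its call begins. camera_info takes no time and is no camera call.
- ctrl.close_job(): hands the job in; it is judged then, once.
The state is a dict: "t": time; "joint_pos": joint angles; "dq": joint speeds; "effort": joint torques, N m; "tcp_pos": TCP position; "eef_rot": TCP orientation; "contact_force": force on the tool from outside, world axes, zero at the start; "ft_torque": the same for the moment, N m; "opening": finger opening in mm; "grip_force": force on a finger pad.
Only numpy, scipy, OpenCV 4.12 (cv2) and the standard library are available. Lean on these libraries where they do the work, as an engineer would, in place of code of your own. Each camera call takes 0.05 s, during which the arm holds its last target. There are 200 camera calls.

## Working session

There is one attempt and no reset: what is moved stays moved. The work goes in short steps, Python scripts to look and compute and a shell command to move; the robot and the scene stay as the last step left them, time stands still between calls to the robot, and variables do not carry over. Pictures are saved under pics/ and viewed, at most 10 in all, crops included, and the job is handed in when it is done.

```bash
mkdir -p pics; ls; python3 - <<'E'
from bench import ctrl
import cv2
for n in("top","side"):
    cv2.imwrite(f"pics/{n}0.png",ctrl.camera(n)); print(ctrl.camera_info(n))
print(ctrl.sense())
E
```

```text
pics
{'fx': 513.1282215539363, 'fy': 513.1282215539363, 'cx': 307.3367839827015, 'cy': 239.74424575532606, 'position': array([ 244.60507594,  -15.44331272, 1516.74540015]), 'orientation': array([-2.09174511,  2.13359637, -0.20279948])}
{'fx': 449.7898145726576, 'fy': 449.7898145726576, 'cx': 319.6726518014341, 'cy': 241.98158863875503, 'position': array([186.58291549, 773.79698239, 782.15183902]), 'orientation': array([-0.57972577,  2.63466224, -1.24796521])}
{'t': 0.1, 'joint_pos': array([ 1.26026744,  0.31167554,  0.01396771,  1.51292928, -0.0044183 ,
        1.31920522, -0.02717901]), 'dq': array([-9.79498382e-05, -1.48753508e-03,  3.34292073e-04, -3.43797378e-03,
       -4.50685402e-04,  3.44023601e-04, -7.49498519e-04]), 'effort': array([ 7.89856967e-04, -3.80855620e+01,  1.46648074e-01, -2.31242430e+01,
        1.22090339e-02,  8.08633369e-03,  4.50341145e-05]), 'tcp_pos': array([ 145.93080906, -529.57625277,  224.10011972]), 'eef_rot': array([-3.11109321e+00, -4.20897738e-01,  5.62245212e-04]), 'contact_force': array([-0.21496716, -0.10506851,  0.11057727]), 'ft_torque': array([ 0.02112105, -0.01006891,  0.02817236]), 'grip_force': 0.0, 'opening': 85.76085153435984}
```

View pics/top0.png

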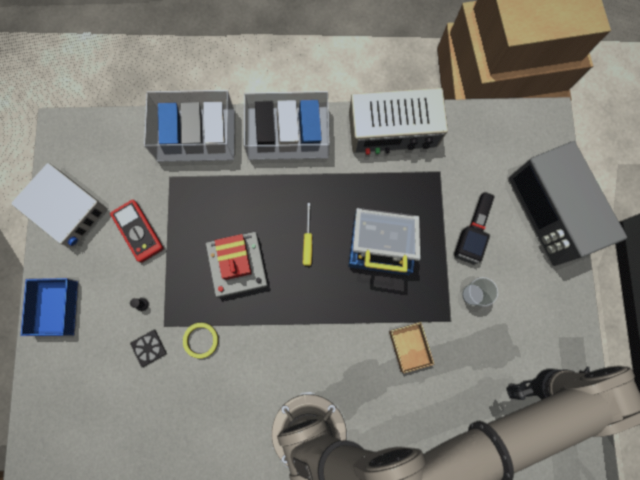

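View pics/side0.png

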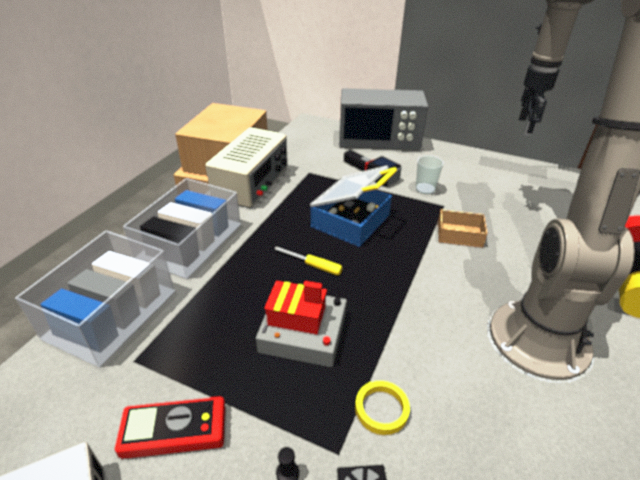

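The top view shows the console at about (237,264) on the left (+y) and the bay at about (385,242) on the right, with the yellow bar at (387,266). The glass is at (480,293) and the driver at (307,235). The side view shows the lid ajar. Next I'll enlarge both objects and extract colour masks.

```bash
cat > h.py <<'E'
import numpy as np, cv2
from bench import ctrl
from scipy.spatial.transform import Rotation as R
I={n:ctrl.camera_info(n) for n in("top","side")}
def ray(n,u,v):
    i=I[n]; d=R.from_rotvec(i["orientation"]).apply([(u-i["cx"])/i["fx"],(v-i["cy"])/i["fy"],1.])
    return np.array(i["position"]),d/np.linalg.norm(d)
def onz(n,u,v,z):
    p,d=ray(n,u,v); return p+d*(z-p[2])/d[2]
def tri(a,b):
    (p,d),(q,e)=ray("top",*a),ray("side",*b)
    s=np.linalg.lstsq(np.c_[d,-e],q-p,rcond=None)[0]
    A,B=p+d*s[0],q+e*s[1]; return (A+B)/2,np.linalg.norm(A-B)
def proj(n,P):
    i=I[n]; c=R.from_rotvec(i["orientation"]).inv().apply(np.array(P,float)-i["position"])
    return c[...,:2]/c[...,2:]*[i["fx"],i["fy"]]+[i["cx"],i["cy"]]
def mask(img,lo,hi):
    return cv2.inRange(cv2.cvtColor(img,cv2.COLOR_BGR2HSV),lo,hi)
def blobs(m,roi,amin=15):
    x0,y0,x1,y1=roi; k=np.zeros_like(m); k[y0:y1,x0:x1]=m[y0:y1,x0:x1]
    cs=cv2.findContours(k,cv2.RETR_EXTERNAL,cv2.CHAIN_APPROX_NONE)[0]
    return [(cv2.contourArea(c),cv2.minAreaRect(c)) for c in cs if cv2.contourArea(c)>=amin]
def axes(p,yaw): # object-frame -> world
    return lambda v: np.array(p)+R.from_euler("z",yaw).apply(v)
E
python3 - <<'E'
from h import *
t=cv2.imread("pics/top0.png");s=cv2.imread("pics/side0.png")
def c(i,x,y): return cv2.resize(i[y:y+75,x:x+100],(400,300),interpolation=cv2.INTER_CUBIC)
cv2.imwrite("pics/mos.png",np.vstack([np.hstack([c(t,190,225),c(t,335,205)]),np.hstack([cv2.resize(s[270:370,245:365],(400,300)),cv2.resize(s[155:250,300:414],(400,300))])]))
for n,i,rs in(("top",t,{"con":(195,225,280,305),"bay":(340,200,430,280)}),("side",s,{"con":(250,270,350,365),"bay":(300,155,414,250)})):
    for k,r in rs.items():
        for nm,lo,hi in(("yel",(22,120,120),(35,255,255)),("red",(0,150,90),(8,255,255)),("blue",(100,120,40),(125,255,255))):
            for b in blobs(mask(i,lo,hi),r): print(n,k,nm,b[0],np.round(cv2.boxPoints(b[1]),1).tolist())
E
```

```text
top con red 116.5 [[227.0, 260.0], [237.10000610351562, 257.5], [241.1999969482422, 273.8999938964844], [231.10000610351562, 276.5]]
top bay yel 224.0 [[363.70001220703125, 266.0], [365.70001220703125, 250.6999969482422], [407.79998779296875, 256.3999938964844], [405.79998779296875, 271.6000061035156]]
top bay blue 45.5 [[406.79998779296875, 274.0], [409.1000061035156, 260.3999938964844], [414.6000061035156, 261.29998779296875], [412.3999938964844, 274.8999938964844]]
top bay blue 135.0 [[342.8999938964844, 247.0], [355.3999938964844, 242.39999389648438], [365.0, 268.0], [352.5, 272.70001220703125]]
side con yel 163.0 [[287.20001220703125, 312.0], [297.8999938964844, 282.5], [303.79998779296875, 284.70001220703125], [293.1000061035156, 314.1000061035156]]
side con yel 161.0 [[273.0, 309.20001220703125], [284.5, 279.6000061035156], [290.3999938964844, 281.8999938964844], [278.79998779296875, 311.5]]
side con yel 32.0 [[325.0, 270.0], [340.0, 270.0], [340.0, 274.0], [325.0, 274.0]]
side con red 33.5 [[323.0, 337.0], [329.0, 337.0], [329.0, 344.0], [323.0, 344.0]]
side con red 1899.0 [[260.79998779296875, 323.1000061035156], [270.1000061035156, 273.0], [328.5, 283.8999938964844], [319.20001220703125, 334.0]]
side bay yel 207.5 [[362.0, 189.0], [390.5, 162.10000610351562], [397.70001220703125, 169.8000030517578], [369.20001220703125, 196.6999969482422]]
side bay blue 2011.5 [[305.29998779296875, 209.10000610351562], [388.5, 186.0], [402.0, 234.5], [318.79998779296875, 257.6000061035156]]
```

View pics/mos.png

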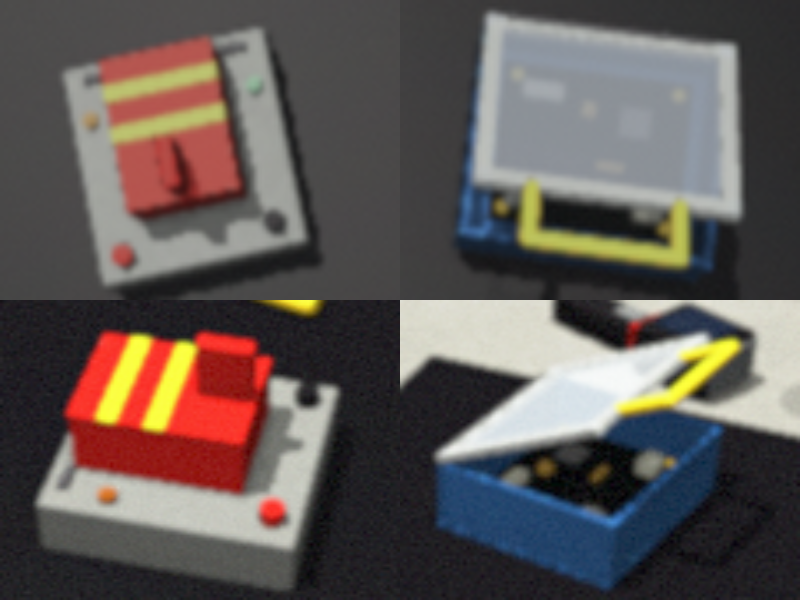

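```bash
cat >> h.py <<'E'
def fit(pts): # (cam,u,v,[obj xyz]) -> pos,yaw,resid
    W=np.array([onz(n,u,v,o[2])[:2] for n,u,v,o in pts]);O=np.array([o[:2] for *_,o in pts],float)
    w,o=W-W.mean(0),O-O.mean(0)
    y=np.arctan2((o[:,0]*w[:,1]-o[:,1]*w[:,0]).sum(),(o*w).sum())
    c,s=np.cos(y),np.sin(y); M=np.array([[c,-s],[s,c]]); p=W.mean(0)-M@O.mean(0)
    return np.r_[p,0],y,np.round(W-(O@M.T+p),1).tolist()
E
python3 - <<'E'
from h import *
con=[("top",206.2,242.5,(12,75,50)),("top",255.5,232.5,(12,-75,50)),("top",266.2,285,(-150,-75,50)),("top",216.2,296.2,(-150,75,50)),
("side",257,338.3,(12,75,50)),("side",334.4,355,(-150,75,50)),("side",347,299.3,(-150,-75,50))]
bay=[("top",356.7,208.7,(100,90,77)),("top",419.5,216.2,(100,-90,77)),("top",350,265,(-60,90,70)),("top",413,272,(-60,-90,70)),
("side",310.5,205.7,(100,90,72)),("side",360.1,225.9,(-60,90,70)),("side",391.8,196.2,(-60,-90,70))]
for n,f in(("con",fit(con)),("bay",fit(bay))):
    print(n,f)
p,y,_=fit(bay)
E1=tri((366.2,264.5),(377.5,187.3));E2=tri((406.5,269.5),(396.3,169.2)); print(E1,E2)
b=(E1[0]+E2[0])/2; h=axes(p,y)((100,0,73.5)); d=b-h; print("hinge",h,"bar",b,np.linalg.norm(d),"ang",np.arctan2(d[2],np.hypot(*d[:2])),"yaw",np.arctan2(-d[1],-d[0]))
P=ctrl.sense();print(R.from_rotvec(P["eef_rot"]).as_matrix().round(3))
E
```

```text
con (array([540.51637135, 217.17033375,   0.        ]), np.float64(0.19762512089394868), [[1.8, -3.9], [-0.8, -0.8], [3.3, 0.1], [3.5, -3.9], [-4.1, 1.5], [-3.5, 4.5], [-0.0, 2.5]])
bay (array([ 510.64096094, -221.95522004,    0.        ]), np.float64(-0.16268938031717192), [[0.7, -1.6], [3.7, -4.0], [-4.5, -2.9], [1.0, -3.0], [-1.0, 2.1], [2.0, 0.8], [-1.7, 8.5]])
(array([ 445.15467207, -161.47553814,  172.93979562]), np.float64(2.7123460576708256)) (array([ 429.02419949, -266.92770735,  173.60551012]), np.float64(3.8587860344906413))
hinge [ 609.32048558 -238.15248573   73.5       ] bar [ 437.08943578 -214.20162274  173.27265287] 200.47882834604147 ang 0.5209124443411765 yaw -0.13817624617017132
[[ 0.964  0.266 -0.001]
 [ 0.266 -0.964  0.002]
 [-0.    -0.002 -1.   ]]
```

```bash
cat >> h.py <<'E'
def to(p,xyaw):
    s=ctrl.sense(); A=R.from_rotvec(s["eef_rot"])
    c,k=np.cos(xyaw),np.sin(xyaw); B=R.from_matrix(np.array([[c,k,0],[k,-c,0],[0,0,-1.]]))
    print("shift",(A.inv().apply(np.array(p)-s["tcp_pos"])/200).round(4),"turn",((A.inv()*B).as_rotvec()/(2*np.pi)).round(4))
E
python3 - <<'E'
from h import *
to((437.5,-214.3,245),np.pi/2-.158)
E
```

```text
shift [ 1.8243 -1.1326 -0.1021] turn [-0.0003 -0.0002 -0.182 ]
```

```bash
python3 -m pendant '[[0.25,-0.15,-0.1,0,0,-0.025],[0.45,-0.28,-0.1,0,0,-0.05],[0.7,-0.43,-0.1,0,0,-0.075],[0.92,-0.57,-0.1,0,0,-0.09],[0.92,-0.57,-0.1,0,0,-0.09]]' 0.15; python3 - <<'E'
from h import *
to((437.5,-214.3,245),np.pi/2-.158)
E
```

```text
t: 0.72
tcp_pos: [297.2, -366.9, 245.0]
eef_rot: [-2.864, -1.288, -0.004]
contact_force: [-0.5, -1.3, -1.4]
opening: 36.0
grip_force: 0.0
shift [1.0362 0.0186 0.0028] turn [ 0.0001 -0.0004 -0.0903]
```

```bash
python3 -m pendant '[[0.25,0.005,0,0,0,-0.023],[0.5,0.01,0,0,0,-0.045],[0.75,0.015,0,0,0,-0.07],[1.0,0.019,0,0,0,-0.09],[1.0,0.019,0,0,0,-0.09],[1.0,0.019,0,0,0,-0.09]]'; python3 - <<'E'
from h import *
to((437.5,-214.3,175),np.pi/2-.158)
a,b=ctrl.camera("top")[200:290,330:450],ctrl.camera("side")[110:230,320:440]
cv2.imwrite("pics/a1.png",np.hstack([cv2.resize(a,(400,300)),cv2.resize(b,(400,400))[100:]]))
E
```

```text
t: 1.48
tcp_pos: [429.5, -227.1, 244.6]
eef_rot: [-2.405, -2.021, 0.002]
contact_force: [0.2, -0.6, 0.1]
opening: 36.4
grip_force: 0.0
shift [0.0704 0.0291 0.3478] turn [-0.0002  0.0001 -0.0024]
```

View pics/a1.png

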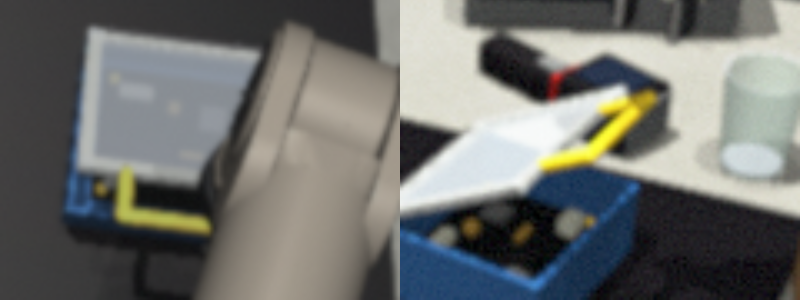

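The picture shows the lid unchanged and the gripper hidden above it, so I'll go down on the bar and close.

```bash
python3 -m pendant '[[0.07,0.03,0,0,0,-0.0024],[0.07,0.03,0.1,0,0,-0.0024],[0.07,0.03,0.2,0,0,-0.0024],[0.07,0.03,0.3,0,0,-0.0024],[0.07,0.03,0.35,0,0,-0.0024],[0.07,0.03,0.35,0,0,-0.0024]]' && python3 -m pendant '[[0,0,0,0,0,0],[0,0,0,0,0,0],[0,0,0,0,0,0],[0,0,0,0,0,0],[0,0,0,0,0,0]]' 1; python3 - <<'E'
from h import *
a=ctrl.camera("side")[90:225,310:445]
cv2.imwrite("pics/a2.png",cv2.resize(a,(500,500)))
E
```

```text
t: 2.33
tcp_pos: [438.4, -212.7, 174.7]
eef_rot: [-2.387, -2.041, 0.0]
contact_force: [-0.1, 0.1, 0.7]
opening: 36.5
grip_force: 0.0
t: 2.95
tcp_pos: [438.8, -213.2, 175.3]
eef_rot: [2.387, 2.041, 0.0]
contact_force: [0.4, -0.5, 0.1]
opening: 0.1
grip_force: 0.2
```

View pics/a2.png

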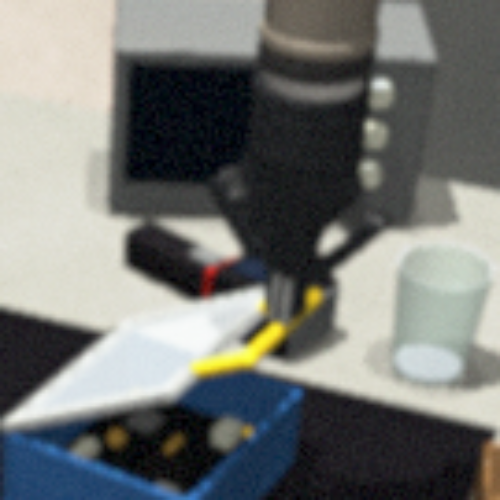

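Closed to 0 mm, so the bar was missed. The fingertips show at crop (285,310), beside the bar at (280,330). I'll check this by reprojection.

```bash
python3 - <<'E'
from h import *
s=ctrl.sense();print(s["tcp_pos"])
def q(P):return proj("side",P),(proj("side",P)-[310,90])*500/135
print("tip",q(s["tcp_pos"]+[0,0,-17]),"tcp",q(s["tcp_pos"]))
for a in(.45,.5,.52,.55,.6):
  f=axes((510.6,-222,0),-.158)
  for y in(50,0,-50):
    P=f((100-202*np.cos(a),y,73.5+202*np.sin(a))); print(a,y,P.round(0),proj("top",P).round(1),proj("side",P).round(1),q(P)[1].round(0))
E
```

```text
[ 438.74299751 -213.16916205  175.17478596]
tip (array([385.20354605, 182.86943592]), array([278.53165205, 343.96087378])) tcp (array([385.90096418, 177.23789417]), array([281.11468214, 323.10331173]))
0.45 50 [ 438. -160.  161.] [365.3 268.5] [379.2 192.1] [256. 378.]
0.45 0 [ 430. -209.  161.] [384. 271.] [388.2 183.4] [290. 346.]
0.45 -50 [ 422. -258.  161.] [402.8 273.6] [396.7 175.1] [321. 315.]
0.5 50 [ 442. -160.  170.] [365.9 266.3] [377.9 188.5] [251. 365.]
0.5 0 [ 434. -210.  170.] [384.7 268.9] [387.  179.9] [285. 333.]
0.5 -50 [ 426. -259.  170.] [403.6 271.4] [395.5 171.7] [317. 302.]
0.52 50 [ 444. -161.  174.] [366.1 265.3] [377.3 187.1] [249. 360.]
0.52 0 [ 436. -210.  174.] [385.  267.9] [386.4 178.4] [283. 328.]
0.52 -50 [ 428. -260.  174.] [403.9 270.5] [395.  170.3] [315. 297.]
0.55 50 [ 447. -161.  179.] [366.4 263.9] [376.4 184.9] [246. 352.]
0.55 0 [ 439. -211.  179.] [385.4 266.5] [385.6 176.3] [280. 320.]
0.55 -50 [ 431. -260.  179.] [404.3 269.1] [394.2 168.2] [312. 290.]
0.6 50 [ 453. -162.  188.] [367.  261.4] [374.8 181.4] [240. 338.]
0.6 0 [ 445. -212.  188.] [386.  263.9] [384.  172.8] [274. 307.]
0.6 -50 [ 437. -261.  188.] [405.1 266.5] [392.7 164.8] [306. 277.]
```

```bash
python3 - <<'E'
from h import *
s0=cv2.imread("pics/side0.png");s=ctrl.camera("side")
L,H=(20,90,90),(36,255,255)
a,b=[mask(i,L,H)[155:200,355:402]>0 for i in(s0,s)]
for r in range(45):
    print(155+r,''.join('.#ox'[int(a[r,c])+2*int(b[r,c])].replace('x','=') for c in range(47)))
E
```

```text
155 ...............................................
156 ...............................................
157 ...............................................
158 ...............................................
159 ...............................................
160 ...............................................
161 ...............................................
162 ...............................................
163 ...............................................
164 ...............................................
165 ...............................................
166 ...............................................
167 ...................................####==#.....
168 .................................#####====.....
169 ...............................######=====#....
170 .............................########=====o....
171 ..........................###########=====.....
172 .........................==##########====o.....
173 .........................==##########===o......
174 ..........................###########==o.......
175 ............................########==o........
176 ....
[... 539 characters left out ...]
===.....................
187 .........===============o......................
188 .......================o.......................
189 .......===============o........................
190 .......==========o.............................
191 ........===oo..................................
192 ...............................................
193 ...............................................
194 ...............................................
195 ...............................................
196 ...............................................
197 ...............................................
198 ...............................................
199 ...............................................
```

```bash
python3 -m pendant '[[0,0,-0.1,0,0,0],[0,0,-0.2,0,0,0],[0,0,-0.3,0,0,0],[0,0,-0.3,0,0,0]]'; python3 - <<'E'
from h import *
s=ctrl.sense(); print([proj("side",s["tcp_pos"]+[0,0,d])-[320,80] for d in(0,-17)],[proj("top",s["tcp_pos"]+[0,0,d])-[340,210] for d in(0,-17)])
print("x5")
a=ctrl.camera("side")[80:200,320:440];b=ctrl.camera("top")[210:290,340:420]
cv2.imwrite("pics/a3.png",np.hstack([cv2.resize(a,(480,480)),cv2.resize(b,(320,320)) if 0 else cv2.copyMakeBorder(cv2.resize(b,(320,320)),0,160,0,0,0)]))
E
```

```text
t: 3.55
tcp_pos: [439.6, -213.4, 236.4]
eef_rot: [2.385, 2.04, 0.002]
contact_force: [0.3, 1.1, 0.0]
opening: 0.1
grip_force: 0.0
[array([68.19951543, 75.95642477]), array([67.45652211, 81.9819146 ])] [array([49.59671494, 52.97671315]), array([48.61714868, 54.00135869])]
x5
```

View pics/a3.png

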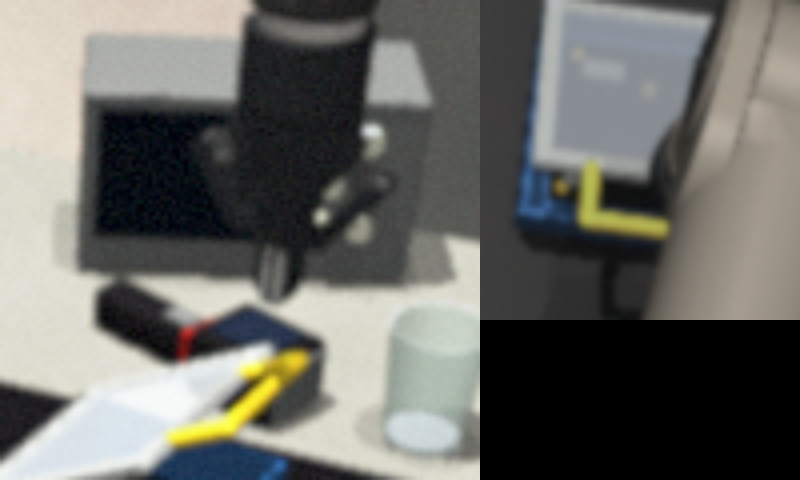

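The fingertips show at crop (275,298), about 7 px above the predicted (270,328). So the tool has to go about 20 mm lower than I assumed for the bar.

```bash
python3 -m pendant '[[0,-0.01,0,0,0,0],[0,-0.01,0,0,0,0],[0,-0.01,0.1,0,0,0],[0,-0.01,0.2,0,0,0],[0,-0.01,0.3,0,0,0],[0,-0.01,0.35,0,0,0],[0,-0.01,0.4,0,0,0],[0,-0.01,0.4,0,0,0]]' 0.15 && python3 -m pendant '[[0,0,0,0,0,0],[0,0,0,0,0,0],[0,0,0,0,0,0],[0,0,0,0,0,0],[0,0,0,0,0,0]]' 1
```

```text
t: 4.65
tcp_pos: [436.3, -212.6, 154.6]
eef_rot: [-2.387, -2.041, 0.001]
contact_force: [-0.9, 0.9, -0.8]
opening: 36.3
grip_force: 0.0
t: 5.28
tcp_pos: [438.7, -213.2, 155.8]
eef_rot: [2.384, 2.04, 0.004]
contact_force: [6.7, -1.0, -2.3]
opening: 9.5
grip_force: 58.4
```

```bash
python3 -m pendant '[[0,0,0,0,0,0],[0,0,0,0,0,0],[0,0,0.05,0,0,0],[0,0,0.05,0,0,0]]' 0.15 && python3 -m pendant '[[0,0,0,0,0,0],[0,0,0,0,0,0],[0,0,0,0,0,0],[0,0,0,0,0,0],[0,0,0,0,0,0]]' 1
```

```text
t: 5.78
tcp_pos: [435.3, -212.4, 143.8]
eef_rot: [-2.386, -2.04, 0.002]
contact_force: [-0.2, 0.6, 0.1]
opening: 35.9
grip_force: 0.0
t: 6.4
tcp_pos: [438.7, -213.0, 145.3]
eef_rot: [2.385, 2.04, 0.004]
contact_force: [5.4, -0.8, -4.9]
opening: 10.0
grip_force: 58.3
```

```bash
python3 -m pendant '[[0,0.035,-0.055,0,0,0],[0,0.073,-0.109,0,0,0],[0,0.115,-0.16,0,0,0],[0,0.159,-0.208,0,0,0],[0,0.207,-0.253,0,0,0],[0,0.257,-0.295,0,0,0],[0,0.31,-0.334,0,0,0],[0,0.366,-0.369,0,0,0],[0,0.366,-0.369,0,0,0]]'; python3 - <<'E'
from h import *
b=ctrl.camera("side")[80:230,300:450]
for x in blobs(mask(b,(20,90,90),(36,255,255)),(0,0,150,150),10):print(x[0],(cv2.boxPoints(x[1])+[300,80]).round(1).tolist())
cv2.imwrite("pics/a4.png",cv2.resize(b,(480,480)))
E
```

```text
t: 7.52
tcp_pos: [508.0, -223.9, 219.4]
eef_rot: [-2.386, -2.04, 0.003]
contact_force: [-2.6, 0.9, 1.3]
opening: 10.0
grip_force: 59.3
131.5 [[342.1, 161.4], [361.0, 141.2], [366.0, 145.9], [347.1, 166.1]]
```

View pics/a4.png

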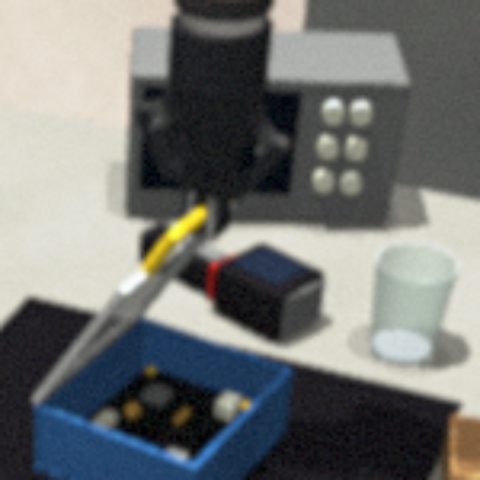

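The lid is following, with the bar held at crop (185,235). I'll carry on to the stop.

```bash
python3 -m pendant '[[0,0.057,-0.032,0,0,0],[0,0.117,-0.059,0,0,0],[0,0.178,-0.083,0,0,0],[0,0.241,-0.103,0,0,0],[0,0.3,-0.118,0,0,0],[0,0.359,-0.128,0,0,0],[0,0.439,-0.136,0,0,0],[0,0.5,-0.139,0,0,0],[0,0.52,-0.139,0,0,0],[0,0.52,-0.139,0,0,0]]'
```

```text
t: 8.82
tcp_pos: [611.1, -240.1, 248.6]
eef_rot: [2.388, 2.041, -0.0]
contact_force: [-3.3, 1.2, 4.8]
opening: 10.1
grip_force: 62.2
```

```bash
python3 -m pendant '[[0,0.02,0,0,0,0],[0,0.04,0,0,0,0],[0,0.04,0,0,0,0]]'; python3 - <<'E'
from h import *
b=ctrl.camera("side")
for x in blobs(mask(b,(20,90,90),(36,255,255)),(290,50,450,200),10):print(x[0],cv2.boxPoints(x[1]).round(1).tolist())
f=axes((510.6,-222,0),-.155)
for a in(1.4,1.5,1.57):print(a,[proj("side",f((100-202*np.cos(a),y,73.5+202*np.sin(a)))).round(1) for y in(44,-44)])
E
```

```text
t: 9.2
tcp_pos: [611.0, -240.0, 248.6]
eef_rot: [-2.378, -2.032, 0.019]
contact_force: [-21.4, 5.7, 12.2]
opening: 9.8
grip_force: 63.1
101.5 [[311.20001220703125, 145.5], [321.3999938964844, 120.0], [330.70001220703125, 123.69999694824219], [320.5, 149.1999969482422]]
51.5 [[337.0, 135.0], [337.0, 119.0], [342.0, 119.0], [342.0, 135.0]]
1.4 [array([332.3, 135.3]), array([350. , 122.9])]
1.5 [array([325.6, 132.3]), array([343.5, 120.1])]
1.57 [array([320.9, 130.7]), array([339. , 118.6])]
```

```bash
python3 -m pendant '[[0,-0.1,0.002,0,0,0],[0,-0.212,0.015,0,0,0],[0,-0.285,0.03,0,0,0],[0,-0.358,0.052,0,0,0],[0,-0.5,0.11,0,0,0],[0,-0.628,0.189,0,0,0],[0,-0.744,0.286,0,0,0],[0,-0.844,0.399,0,0,0],[0,-0.927,0.526,0,0,0],[0,-0.927,0.526,0,0,0]]'
```

```text
t: 10.5
tcp_pos: [436.1, -212.7, 140.6]
eef_rot: [2.388, 2.041, 0.001]
contact_force: [2.8, -0.3, -4.3]
opening: 10.0
grip_force: 65.4
```

```bash
python3 -m pendant '[[0,-0.023,0.045,0,0,0],[0,-0.043,0.091,0,0,0],[0,-0.062,0.138,0,0,0],[0,-0.078,0.185,0,0,0],[0,-0.092,0.234,0,0,0],[0,-0.103,0.283,0,0,0],[0,-0.118,0.383,0,0,0],[0,-0.123,0.484,0,0,0],[0,-0.123,0.51,0,0,0],[0,-0.123,0.51,0,0,0]]'
```

```text
t: 11.75
tcp_pos: [411.8, -208.9, 41.0]
eef_rot: [-2.387, -2.042, 0.003]
contact_force: [-6.0, 2.5, 17.1]
opening: 9.8
grip_force: 71.3
```

```bash
python3 -m pendant '[[0,0,0,0,0,0],[0,0,0,0,0,0],[0,0,0,0,0,0],[0,0,-0.1,0,0,0],[0,0,-0.3,0,0,0],[0,0,-0.6,0,0,0],[0,0,-0.9,0,0,0],[0,0,-1,0,0,0]]' 0.15; python3 - <<'E'
from h import *
b=ctrl.camera("side");cv2.imwrite("pics/side5.png",b)
for x in blobs(mask(b,(20,90,90),(36,255,255)),(330,160,430,260),10):print(x[0],cv2.boxPoints(x[1]).round(1).tolist())
f=axes((510.6,-222,0),-.155)
for a in(0,.05,.1):print(a,[proj("side",f((100-202*np.cos(a),y,73.5+202*np.sin(a)))).round(1) for y in(44,-44)])
to((467.6,203,245),.1976+np.pi) 
to((467.6,203,245),.1976) 
cv2.imwrite("pics/a5.png",cv2.resize(b[150:270,300:420],(480,480)))
print(ctrl.sense()["joint_pos"].round(2))
E
```

```text
t: 12.75
tcp_pos: [414.3, -209.7, 243.5]
eef_rot: [2.382, 2.037, 0.004]
contact_force: [-0.5, -0.6, -0.8]
opening: 36.2
grip_force: 0.0
275.0 [[366.0, 218.0], [391.0, 193.0], [403.5, 205.5], [378.5, 230.5]]
0 [array([383.9, 221.6]), array([398.4, 205.7])]
0.05 [array([384.2, 218.4]), array([398.8, 202.7])]
0.1 [array([384.3, 215.2]), array([399. , 199.5])]
shift [ 2.0812 -0.0602 -0.0102] turn [ 0.0004  0.0017 -0.3063]
shift [ 2.0812 -0.0602 -0.0102] turn [ 0.0016 -0.0004  0.1937]
[ 0.82  0.14 -0.43  1.69  0.06  1.31  0.21]
```

View pics/a5.png

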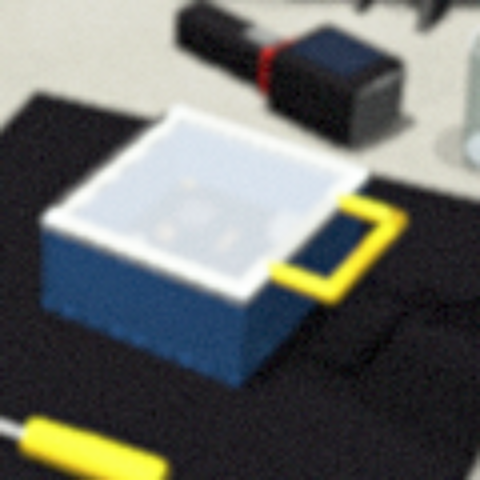

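The lid is flush shut, with bar corners at about (383,224) and (401,204), which matches angle 0. On to the guard.

```bash
python3 -m pendant '[[0.2,-0.006,0,0,0,-0.028],[0.4,-0.012,0,0,0,-0.056],[0.6,-0.018,0,0,0,-0.084],[0.8,-0.024,0,0,0,-0.112],[1,-0.03,0,0,0,-0.14],[1,-0.03,0,0,0,-0.165],[1,-0.03,0,0,0,-0.165]]' -0.1; python3 - <<'E'
from h import *
b=ctrl.camera("top");s=cv2.imread("pics/side5.png")
f=axes((540.5,217.2,0),.1976)
for o in((-90,0,155),(-72,0,155),(-108,0,155)):print(o,f(o).round(1),proj("top",f(o)).round(1),proj("side",f(o)).round(1))
a=cv2.resize(b[240:290,210:260],(400,400),interpolation=cv2.INTER_CUBIC);c=cv2.resize(s[270:320,285:335],(400,400),interpolation=cv2.INTER_CUBIC)
cv2.imwrite("pics/a6.png",np.hstack([a,c]))
to((451.9,199.5,245),.1976+np.pi);print(ctrl.sense()["joint_pos"].round(2))
E
```

```text
t: 13.68
tcp_pos: [436.7, -10.2, 238.4]
eef_rot: [-1.063, -2.954, 0.001]
contact_force: [0.1, -0.6, -0.2]
opening: 47.0
grip_force: 0.0
(-90, 0, 155) [452.3 199.5 155. ] [230.9 266.1] [313.4 283.4]
(-72, 0, 155) [469.9 203.1 155. ] [229.7 259.6] [304.5 281.9]
(-108, 0, 155) [434.6 196.  155. ] [232.2 272.6] [322.3 285. ]
shift [ 0.6138  0.8573 -0.0325] turn [-1.000e-04 -3.000e-04 -1.418e-01]
[ 0.62  0.12 -0.69  1.75  0.08  1.31  0.79]
```

View pics/a6.png

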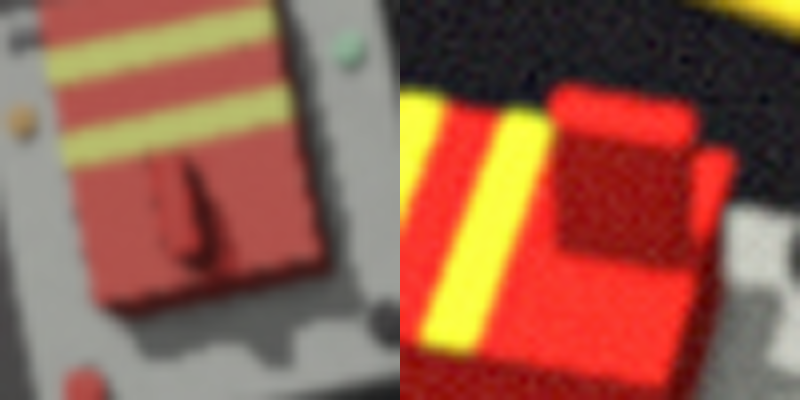

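The tab's top centre is at (231.9,266.0) in the top view and (312.9,284.2) in the side view, within 1 px of the prediction.

```bash
python3 -m pendant '[[0.15,0.2,0,0,0,-0.028],[0.3,0.4,0,0,0,-0.056],[0.45,0.6,0,0,0,-0.084],[0.55,0.75,-0.02,0,0,-0.112],[0.61,0.85,-0.03,0,0,-0.142],[0.61,0.85,-0.03,0,0,-0.142],[0.61,0.85,-0.03,0,0,-0.142]]' -0.1; python3 - <<'E'
from h import *
print(tri((231.7,266),(312.9,284.2)))
to((451.9,198.5,120),.1976+np.pi)
s=ctrl.sense();print([proj("side",s["tcp_pos"]+[0,0,d]).round(1) for d in(4,-17)],s["joint_pos"].round(2))
b=ctrl.camera("side");cv2.imwrite("pics/a7.png",cv2.resize(b[160:340,230:410],(540,540)))
E
```

```text
t: 14.6
tcp_pos: [451.6, 196.4, 244.8]
eef_rot: [0.308, -3.125, 0.002]
contact_force: [-0.8, 0.1, -1.0]
opening: 47.2
grip_force: 0.0
(array([453.46318251, 198.21769632, 151.07118094]), np.float64(0.811066759599146))
shift [-0.0042  0.0109  0.6238] turn [-0.0002 -0.0002 -0.0002]
[array([314.6, 246.2]), array([314.6, 254.8])] [ 0.3   0.3  -0.94  1.6   0.25  1.37  1.09]
```

View pics/a7.png

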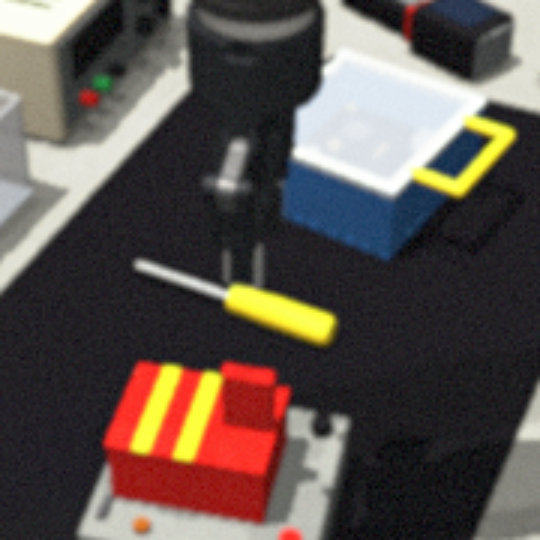

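The fingers are over the tab, with pad ends at about (311,255). A TCP height near 128 mm works under either tip estimate.

```bash
python3 -m pendant '[[-0.004,0.01,0.15,0,0,0],[-0.004,0.01,0.3,0,0,0],[-0.004,0.01,0.4,0,0,0],[-0.004,0.01,0.48,0,0,0],[-0.004,0.01,0.54,0,0,0],[-0.004,0.01,0.58,0,0,0],[-0.004,0.01,0.58,0,0,0]]' && python3 -m pendant '[[0,0,0,0,0,0],[0,0,0,0,0,0],[0,0,0,0,0,0],[0,0,0,0,0,0],[0,0,0,0,0,0]]' 1
```

```text
t: 15.52
tcp_pos: [451.7, 200.3, 129.2]
eef_rot: [0.317, -3.125, 0.0]
contact_force: [-0.2, 0.5, 0.3]
opening: 46.6
grip_force: 0.0
t: 16.15
tcp_pos: [452.7, 198.1, 130.3]
eef_rot: [-0.315, 3.125, -0.007]
contact_force: [0.0, -5.3, 5.6]
opening: 10.6
grip_force: 59.8
```

```bash
python3 -m pendant '[[-0.047,0,-0.043,0,0,0],[-0.098,0,-0.08,0,0,0],[-0.155,0,-0.112,0,0,0],[-0.211,0,-0.14,0,0,0],[-0.27,0,-0.16,0,0,0],[-0.333,0,-0.175,0,0,0],[-0.396,0,-0.183,0,0,0],[-0.459,0,-0.186,0,0,0],[-0.459,0,-0.186,0,0,0]]'
```

```text
t: 17.27
tcp_pos: [542.3, 216.7, 165.9]
eef_rot: [0.313, -3.122, 0.005]
contact_force: [-0.3, -5.9, -3.6]
opening: 10.4
grip_force: 58.6
```

```bash
python3 -m pendant '[[-0.063,0,0.005,0,0,0],[-0.126,0,0.015,0,0,0],[-0.187,0,0.032,0,0,0],[-0.247,0,0.054,0,0,0],[-0.305,0,0.084,0,0,0],[-0.358,0,0.116,0,0,0],[-0.408,0,0.156,0,0,0],[-0.454,0,0.199,0,0,0],[-0.487,0,0.238,0,0,0],[-0.487,0,0.238,0,0,0]]'; python3 - <<'E'
from h import *
b=ctrl.camera("side");cv2.imwrite("pics/a8.png",cv2.resize(b[200:380,220:400],(540,540)))
E
```

```text
t: 18.52
tcp_pos: [644.9, 237.9, 123.5]
eef_rot: [-0.307, 3.112, 0.003]
contact_force: [5.5, -3.7, 6.1]
opening: 9.4
grip_force: 58.5
```

View pics/a8.png

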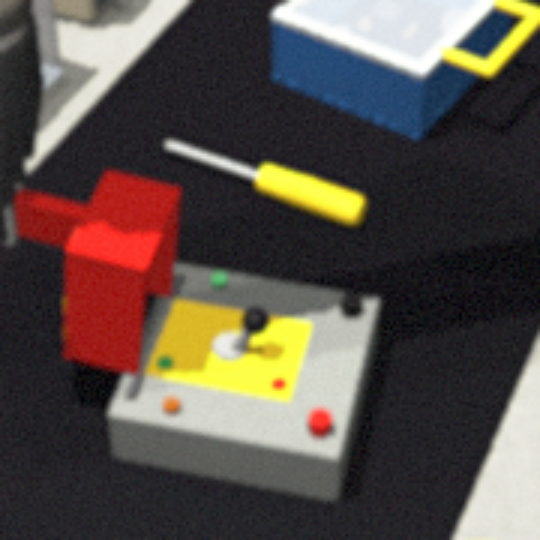

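The guard stands about upright with the fingers on the tab end at crop (15,215), and the toggle's black ball is at crop (255,320). I'll push further back towards the stop.

```bash
python3 -m pendant '[[-0.015,0,0.03,0,0,0],[-0.025,0,0.06,0,0,0],[-0.03,0,0.09,0,0,0],[-0.035,0,0.11,0,0,0],[-0.035,0,0.11,0,0,0]]'; python3 - <<'E'
from h import *
b=ctrl.camera("side");cv2.imwrite("pics/side9.png",b)
hsv=mask(b,(0,150,60),(8,255,255)); 
for x in blobs(hsv,(215,240,290,330),60):print(x[0],cv2.boxPoints(x[1]).round(1).tolist())
# predicted hood corners
f=axes((540.5,217.2,0),.1976)
for t in(1.45,1.57,1.65,1.75):
  r=lambda x,y,z:f((x*np.cos(t)+z*np.sin(t),y,50-x*np.sin(t)+z*np.cos(t)))
  print(t,*[proj("side",r(*o)).round(1) for o in((-110,40,0),(-110,40,55),(-110,-40,0),(-110,-40,55),(-90,6,105))])
E
```

```text
t: 19.2
tcp_pos: [658.5, 240.7, 106.8]
eef_rot: [-0.302, 3.096, 0.009]
contact_force: [13.7, -2.5, 13.3]
opening: 9.6
grip_force: 59.7
2154.5 [[217.10000610351562, 265.1000061035156], [271.0, 253.10000610351562], [285.5, 318.3999938964844], [231.60000610351562, 330.3999938964844]]
1.45 [269.8 289.4] [242.7 282.1] [281.8 262.4] [256.4 255.7] [225.1 271.2]
1.57 [263.2 287.9] [236.4 283.1] [275.7 261. ] [250.5 256.8] [220.5 274.5]
1.65 [258.9 287.2] [232.5 284. ] [271.7 260.5] [246.8 257.8] [218. 277.]
1.75 [253.6 286.8] [228.  285.6] [266.7 260.1] [242.5 259.5] [215.3 280.4]
```

```bash
python3 - <<'E'
from h import *
b=cv2.imread("pics/side9.png");m=mask(b,(0,150,60),(8,255,255))
for r in(256,258,260,262,264,268):
    c=np.where(m[r,200:300])[0]+200; print(r,c.min() if len(c) else 0,c.max() if len(c) else 0)
E
```

```text
256 0 0
258 249 252
260 248 270
262 245 273
264 246 273
268 219 273
```

```bash
python3 -m pendant '[[-0.01,0,0.03,0,0,0],[-0.02,0,0.06,0,0,0],[-0.02,0,0.09,0,0,0],[-0.02,0,0.09,0,0,0],[-0.02,0,0.09,0,0,0]]'; python3 - <<'E'
from h import *
b=ctrl.camera("side");m=mask(b,(0,150,60),(8,255,255))
for r in(258,260,262,264,268):
    c=np.where(m[r,200:300])[0]+200; print(r,c.min() if len(c) else 0,c.max() if len(c) else 0)
E
```

```text
t: 19.88
tcp_pos: [669.8, 243.2, 92.6]
eef_rot: [-0.296, 3.08, 0.017]
contact_force: [23.3, -0.1, 14.7]
opening: 7.1
grip_force: 57.4
258 0 0
260 242 266
262 241 266
264 241 267
268 238 268
```

The guard's rightmost edge is now at column 267, which puts it at about 1.73 rad, on its stop. I'll release and rise.

```bash
python3 -m pendant '[[0,0,0,0,0,0],[0,0,0,0,0,0],[0,0,0,0,0,0],[0,0,-0.15,0,0,0],[0,0,-0.4,0,0,0],[0,0,-0.65,0,0,0],[0,0,-0.9,0,0,0],[0,0,-0.9,0,0,0]]' -0.1; python3 - <<'E'
from h import *
b=ctrl.camera("side");m=mask(b,(0,150,60),(8,255,255))
for r in(258,260,262,264,268):
    c=np.where(m[r,200:300])[0]+200; print(r,c.min() if len(c) else 0,c.max() if len(c) else 0)
to((436.6,195.5,240),.1976+np.pi)
E
```

```text
t: 20.92
tcp_pos: [648.9, 243.3, 264.1]
eef_rot: [-0.318, 3.118, 0.008]
contact_force: [0.1, 0.5, -0.5]
opening: 47.0
grip_force: 0.0
258 0 0
260 244 265
262 241 267
264 240 267
268 237 268
shift [ 1.0829 -0.0158  0.101 ] turn [0.0003 0.0005 0.0009]
```

```bash
python3 -m pendant '[[0.2,0,0,0,0,0],[0.4,-0.005,0,0,0,0],[0.6,-0.01,0,0,0,0],[0.8,-0.015,0.05,0,0,0],[1,-0.015,0.1,0,0,0.001],[1,-0.015,0.1,0,0,0.001],[1,-0.015,0.1,0,0,0.001]]' 1 ; python3 - <<'E'
from h import *
to((436.6,195.5,78),.1976+np.pi)
b=ctrl.camera("side");t=ctrl.camera("top")
L,H=(0,0,0),(180,255,60)
for n,i,r in(("side",b,(285,290,325,325)),("top",t,(210,240,260,280))):
  for x in blobs(mask(i,(0,0,0),(180,120,70)),r,8):print(n,x[0],np.round(x[1][0],1),np.round(x[1][1],1))
f=axes((540.5,217.2,0),.1976)
P=f((-77,0,82.4));print(P,proj("side",P),proj("top",P))
E
```

```text
t: 21.85
tcp_pos: [452.7, 197.0, 238.1]
eef_rot: [0.306, -3.125, 0.001]
contact_force: [0.1, 0.3, -0.3]
opening: 0.7
grip_force: 0.0
shift [0.0792 0.0088 0.8006] turn [-0.0001 -0.0002 -0.0003]
side 27.0 [304.6 306.8] [5.4 7.2]
side 37.0 [313. 292.] [ 4. 22.]
top 25.5 [242.4 249.6] [8.6 7.8]
[464.99837679 202.08362172  82.4       ] [307.15231988 307.28559095] [234.09433104 265.4438741 ]
```

```bash
python3 -m pendant '[[0.08,0.008,0.2,0,0,0],[0.08,0.008,0.4,0,0,0],[0.08,0.008,0.6,0,0,0],[0.08,0.008,0.73,0,0,0],[0.08,0.008,0.8,0,0,0],[0.08,0.008,0.8,0,0,0]]'; python3 - <<'E'
from h import *
b=ctrl.camera("side");cv2.imwrite("pics/a10.png",cv2.resize(b[220:370,240:390],(600,600)))
E
```

```text
t: 22.7
tcp_pos: [436.7, 196.2, 78.5]
eef_rot: [0.307, -3.125, -0.001]
contact_force: [-0.4, 0.2, 0.1]
opening: 0.0
grip_force: 0.0
```

View pics/a10.png

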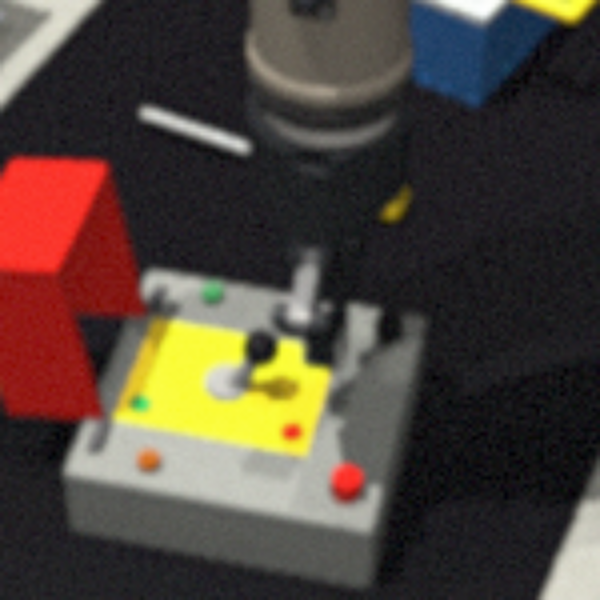

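The picture shows the closed fingers at crop (320,345), just in front of the ball at (258,347). I have now viewed 12 pictures, over the allowed 10, so I'll view no more and use numeric measurements only. Next, push the toggle over.

```bash
python3 -m pendant '[[-0.04,0,0,0,0,0],[-0.08,0,0,0,0,0],[-0.12,0,0,0,0,0],[-0.16,0,0,0,0,0],[-0.2,0,0,0,0,0],[-0.23,0,0,0,0,0],[-0.26,0,0,0,0,0],[-0.26,0,0,0,0,0]]'; python3 - <<'E'
from h import *
b=ctrl.camera("side")
for x in blobs(mask(b,(0,0,0),(180,120,70)),(270,285,325,330),8):print(x[0],np.round(x[1][0],1),np.round(x[1][1],1))
f=axes((540.5,217.2,0),.1976)
for a in(.5,.85,1.):print(a,proj("side",f((-55+46*np.sin(a-.5),0,42+46*np.cos(a-.5)))))
print(((ctrl.sense()["tcp_pos"][:2]-[540.5,217.2])@[[.9805,-.196],[.196,.9805]]))
E
```

```text
t: 23.75
tcp_pos: [488.2, 206.2, 78.8]
eef_rot: [-0.307, 3.126, 0.0]
contact_force: [-0.5, -0.4, -0.1]
opening: -0.0
grip_force: 0.0
395.0 [301.2 292.8] [20.5 48.2]
15.5 [279.5 286.5] [ 3. 11.]
0.5 [296.8896753  303.56478471]
0.85 [289.62861055 303.13969581]
1.0 [286.78391956 303.53811305]
[-53.60852632  -0.61869016]
```

```bash
python3 -m pendant '[[-0.02,0,0,0,0,0],[-0.04,0,0,0,0,0],[-0.04,0,0,0,0,0]]'; python3 -m pendant '[[-0.02,0,0,0,0,0],[-0.03,0,0,0,0,0],[-0.03,0,0,0,0,0]]'
```

```text
t: 24.18
tcp_pos: [492.5, 207.0, 78.5]
eef_rot: [0.308, -3.12, 0.004]
contact_force: [-5.5, -1.1, 3.6]
opening: -0.1
grip_force: 3.7
t: 24.55
tcp_pos: [492.9, 207.0, 78.1]
eef_rot: [0.309, -3.109, 0.01]
contact_force: [-15.6, -3.5, 11.3]
opening: -0.0
grip_force: 10.1
```

```bash
python3 -m pendant '[[0.15,0,0,0,0,0],[0.3,0,0,0,0,0],[0.35,0,-0.1,0,0,0],[0.35,0,-0.4,0,0,0],[0.35,0,-0.7,0,0,0],[0.35,0,-0.9,0,0,0],[0.35,0,-0.9,0,0,0]]'; python3 - <<'E'
from h import *
b=ctrl.camera("side");m=mask(b,(0,0,0),(180,140,70))
for x in blobs(m,(270,285,325,325),6):print(x[0],np.round(x[1][0],1),np.round(x[1][1],1))
for r in(258,260,262,264,268):
    c=np.where(mask(b,(0,150,60),(8,255,255))[r,200:300])[0]+200; print(r,c.min() if len(c) else 0,c.max() if len(c) else 0)
to((669.8,241.5,200),.1976+np.pi);to((648.9,241,264),.1976+np.pi)
E
```

```text
t: 25.42
tcp_pos: [435.3, 196.9, 262.9]
eef_rot: [-0.306, 3.117, 0.003]
contact_force: [0.5, -0.3, -1.2]
opening: 0.1
grip_force: 0.0
27.0 [286. 304.] [6. 6.]
219.5 [299.  289.5] [ 9. 50.]
258 0 0
260 243 266
262 240 267
264 240 266
268 238 268
shift [-1.1998 -0.0049  0.3082] turn [ 0.      0.0007 -0.0003]
shift [-1.0982  0.013  -0.0123] turn [ 0.      0.0007 -0.0003]
```

The toggle ball is now at (286,304), which is about 1.0 rad. I'll re-grip the tab.

```bash
python3 -m pendant '[[-0.2,0,0,0,0,0],[-0.4,0,0,0,0,0],[-0.6,0,0,0,0,0],[-0.8,0,0,0,0,0],[-1,0,0,0,0,0],[-1,0,0,0,0,0]]' -0.1; python3 - <<'E'
from h import *
to((640.7,236.2,118),.1976+np.pi)
E
```

```text
t: 26.22
tcp_pos: [630.2, 233.6, 254.3]
eef_rot: [0.304, -3.122, 0.002]
contact_force: [-0.4, -1.0, 0.0]
opening: 47.4
grip_force: 0.0
shift [-0.0575  0.0033  0.6811] turn [-0.0001 -0.0008 -0.0005]
```

```bash
python3 -m pendant '[[-0.057,0.003,0,0,0,0],[-0.057,0.003,0.2,0,0,0],[-0.057,0.003,0.35,0,0,0],[-0.057,0.003,0.5,0,0,0],[-0.057,0.003,0.6,0,0,0],[-0.057,0.003,0.68,0,0,0],[-0.057,0.003,0.68,0,0,0]]' && python3 -m pendant '[[0,0,0,0,0,0],[0,0,0,0,0,0],[0,0,0,0,0,0],[0,0,0,0,0,0],[0,0,0,0,0,0]]' 1
```

```text
t: 27.1
tcp_pos: [638.4, 236.2, 121.3]
eef_rot: [0.308, -3.123, 0.003]
contact_force: [-0.1, 0.8, 0.7]
opening: 46.9
grip_force: 0.0
t: 27.72
tcp_pos: [641.0, 237.0, 124.1]
eef_rot: [-0.306, 3.124, 0.0]
contact_force: [1.7, -1.1, 3.3]
opening: 10.4
grip_force: 61.2
```

```bash
python3 -m pendant '[[0.026,0,-0.032,0,0,0],[0.053,0,-0.063,0,0,0],[0.1,0,-0.105,0,0,0],[0.149,0,-0.144,0,0,0],[0.204,0,-0.176,0,0,0],[0.259,0,-0.204,0,0,0],[0.319,0,-0.225,0,0,0],[0.379,0,-0.242,0,0,0],[0.504,0,-0.255,0,0,0],[0.504,0,-0.255,0,0,0]]'; python3 -m pendant '[[0.062,0,0.005,0,0,0],[0.124,0,0.012,0,0,0],[0.185,0,0.029,0,0,0],[0.245,0,0.049,0,0,0],[0.3,0,0.077,0,0,0],[0.355,0,0.108,0,0,0],[0.405,0,0.147,0,0,0],[0.452,0,0.189,0,0,0],[0.452,0,0.2,0,0,0],[0.452,0,0.2,0,0,0]]'
```

```text
t: 28.98
tcp_pos: [538.2, 215.8, 172.2]
eef_rot: [0.308, -3.123, 0.005]
contact_force: [0.1, 0.9, -24.3]
opening: 9.5
grip_force: 58.3
t: 30.22
tcp_pos: [450.1, 197.9, 140.6]
eef_rot: [0.305, -3.126, 0.014]
contact_force: [-15.7, -11.9, 20.3]
opening: 6.7
grip_force: 59.8
```

```bash
cat > g.py <<'E'
from h import *
s0=cv2.imread("pics/side0.png");b=ctrl.camera("side")
f=lambda i:[x for x in blobs(mask(i,(22,150,150),(35,255,255)),(255,250,312,320),40)]
for i in(s0,b):
    print([(x[0],np.round(x[1][0],1)) for x in f(i)])
    m=mask(i,(0,150,60),(8,255,255)); m[:,335:]=0;m[:,:250]=0;m[340:]=0;m[:262]=0
    h=cv2.boundingRect(m);print(h,m.sum()//255)
E
python3 g.py
```

```text
[(163.0, array([295.5, 298.3])), (156.5, array([281.6, 295.8]))]
(264, 280, 66, 60) 2021
[(124.5, array([287.7, 294.9])), (144.5, array([275. , 293.2]))]
(258, 272, 72, 68) 1957
```

The stripes sit about 8 px off their closed position, so the guard is not fully down. I'll release, then press on the tab top with closed fingers.

```bash
python3 -m pendant '[[0,0,0,0,0,0],[0,0,0,0,0,0],[0,0,0,0,0,0],[0,0,-0.2,0,0,0],[0,0,-0.4,0,0,0],[0,0,-0.4,0,0,0]]' -0.1; python3 -m pendant '[[0,0,0,0,0,0],[0,0,0,0,0,0],[0,0,0,0,0,0]]' 1; python3 g.py; python3 - <<'E'
from h import *
to((455.2,199.0,180),.1976+np.pi)
f=axes((540.5,217.2,0),.1976)
for t in(0,.05,.1,.2,.3):
  r=lambda x,y,z:f((x*np.cos(t)+z*np.sin(t),y,50-x*np.sin(t)+z*np.cos(t)))
  print(t,*[(proj("side",r(*o))-0).round(1) for o in((-60,0,55),(-90,0,105))])
E
```

```text
t: 31.02
tcp_pos: [454.6, 202.3, 217.9]
eef_rot: [-0.307, 3.119, 0.005]
contact_force: [-0.2, -0.3, -0.2]
opening: 46.8
grip_force: 0.0
t: 31.4
tcp_pos: [451.8, 199.5, 213.1]
eef_rot: [0.307, -3.125, 0.001]
contact_force: [-0.2, 0.9, 0.7]
opening: 0.2
grip_force: 0.0
[(163.0, array([295.5, 298.3])), (156.5, array([281.6, 295.8]))]
(264, 280, 66, 60) 2021
[(124.0, array([287.5, 295.2])), (143.0, array([274.7, 293.2]))]
(258, 272, 72, 68) 2162
shift [-0.0156 -0.0059  0.1666] turn [-0.     -0.0002 -0.0002]
0 [299.1 298.3] [313.4 283.4]
0.05 [297.7 297.1] [310.7 281.4]
0.1 [296.3 295.9] [308.  279.4]
0.2 [293.3 293.6] [302.2 275.7]
0.3 [290.  291.5] [296.  272.4]
```

```bash
python3 -m pendant '[[-0.04,-0.003,0,0,0,0],[-0.04,-0.003,0.05,0,0,0],[-0.04,-0.003,0.1,0,0,0],[-0.04,-0.003,0.13,0,0,0],[-0.04,-0.003,0.16,0,0,0],[-0.04,-0.003,0.19,0,0,0],[-0.04,-0.003,0.21,0,0,0],[-0.04,-0.003,0.21,0,0,0]]'; python3 g.py
```

```text
t: 32.45
tcp_pos: [460.1, 200.8, 172.0]
eef_rot: [0.308, -3.126, 0.0]
contact_force: [-0.4, -0.2, -0.2]
opening: 0.1
grip_force: 0.0
[(163.0, array([295.5, 298.3])), (156.5, array([281.6, 295.8]))]
(264, 280, 66, 60) 2021
[(123.5, array([287.9, 294.7])), (144.5, array([275. , 293.2]))]
(258, 272, 72, 68) 2138
```

```bash
python3 -m pendant '[[0,0,0.03,0,0,0],[0,0,0.06,0,0,0],[0,0,0.09,0,0,0],[0,0,0.09,0,0,0]]'; python3 g.py
```

```text
t: 33.0
tcp_pos: [460.4, 200.8, 153.9]
eef_rot: [-0.307, 3.126, 0.0]
contact_force: [0.5, 0.6, -0.2]
opening: -0.0
grip_force: 0.1
[(163.0, array([295.5, 298.3])), (156.5, array([281.6, 295.8]))]
(264, 280, 66, 60) 2021
[(158.0, array([294.2, 297.4])), (159.0, array([280.2, 295.2]))]
(263, 280, 67, 60) 2006
```

```bash
python3 -m pendant '[[0,0,0.02,0,0,0],[0,0,0.04,0,0,0],[0,0,0.055,0,0,0],[0,0,0.055,0,0,0]]'; python3 g.py
```

```text
t: 33.55
tcp_pos: [460.3, 200.8, 148.5]
eef_rot: [-0.307, 3.125, -0.006]
contact_force: [-11.8, -7.4, 35.7]
opening: 0.3
grip_force: 17.8
[(163.0, array([295.5, 298.3])), (156.5, array([281.6, 295.8]))]
(264, 280, 66, 60) 2021
[(165.0, array([295.6, 298.4])), (159.5, array([281.6, 295.8]))]
(264, 281, 66, 59) 1947
```

The stripes are back at their original closed position. I'll rise clear and check everything before handing in.

```bash
python3 -m pendant '[[0,0,-0.1,0,0,0],[0,0,-0.3,0,0,0],[0,0,-0.5,0,0,0],[0,0,-0.6,0,0,0],[0,0,-0.6,0,0,0],[0,0,-0.6,0,0,0],[0,0,-0.6,0,0,0]]'; python3 g.py; python3 - <<'E'
from h import *
b=ctrl.camera("side");a=cv2.imread("pics/side5.png");o=cv2.imread("pics/side0.png")
for i in(a,b):
    for x in blobs(mask(i,(20,90,90),(36,255,255)),(330,160,430,260),10):print(x[0],np.round(x[1][0],1))
for nm,(x0,y0,x1,y1) in dict(meter=(110,390,230,465),standoff=(270,440,310,480),imager=(340,145,405,190),glass=(412,150,445,200),driver=(270,240,345,278)).items():
    print(nm,np.abs(o[y0:y1,x0:x1].astype(int)-b[y0:y1,x0:x1]).mean().round(1))
E
```

```text
t: 34.48
tcp_pos: [459.8, 200.2, 261.6]
eef_rot: [0.307, -3.124, 0.001]
contact_force: [0.4, 0.7, 0.1]
opening: 0.2
grip_force: 0.0
[(163.0, array([295.5, 298.3])), (156.5, array([281.6, 295.8]))]
(264, 280, 66, 60) 2021
[(164.0, array([295.6, 298.4])), (160.0, array([281.6, 295.7]))]
(264, 280, 66, 60) 2032
275.0 [384.8 211.8]
282.5 [384.8 211.8]
meter 6.1
standoff 7.0
imager 28.8
glass 7.6
driver 5.5
```

```bash
python3 -c "
from bench import ctrl
print(ctrl.close_job())"
```

```text
the job is handed in; nothing more can be done
None
```

I handed the job in after about 34.5 s: by camera and force readings the lid was swung to its stop and shut, the guard went past upright, the toggle was flipped to green and the guard closed again; no verdict came back, the imager's unmoved state couldn't be confirmed by image comparison, and I viewed 12 pictures against the limit of 10.

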